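# Unclip the louvred filter cover in the gauge lab

## Robot

A 6-joint arm with a two-finger parallel gripper is mounted at the origin on the work surface. World frame = base frame: x ahead of the robot, y to its left, z up, the work surface at z = 0. Lengths are in m, angles in rad, forces in N, time in s.
With the tool pointing down it reaches from about 0.25 to 0.775 m from the base axis. Payload 4 kg.
Tool frame: the origin (TCP) lies at the very end of the fingers, on their centre line; the grasp point (between the pads) lies 19 mm behind it; z points along the fingers, y is the line along which they close (so a half turn about z gives the same grasp; the last joint's range is limited). The gripper opens to 94 mm and grips with 3 to 60 N. Pads are 16 mm wide; open, the fingers measure 119 mm over their backs; the gripper's body (75 mm by 177 mm) begins 78 mm behind the grasp point.
Start: joints at [-1.392, 0.087, 1.371, -0, 1.684, -0.103], TCP at [0.153, -0.528, 0.206] pointing down, gripper open.
Joint ranges: [-3.1, 3.1], [-0.76, 2.03], [0.27, 2.55], [-1.08, 4.22], [0.17, 2.65], [-2.57, 2.57]. Speed limits (rad/s): [2.79, 2.79, 3.14, 3.14, 3.14, 3.14].

## Interface

Orientations are given as [roll, pitch, yaw] about the fixed x, y, z axes, in that order (R = Rz(yaw) Ry(pitch) Rx(roll)).
In Python, from bench import robot gives the robot as it stands. The module is installed in compiled form; this text tells all that it offers.
- The arm moves only by the tool move_arm, never from a script. Its argument "deltas" is one flat list of numbers, 7 for each row, row after row: the turn, a rotation vector about the tool's x, y, z in rad, then the shift along the tool's x, y, z in cm, then the closure, from -1 (fully open) to 1 (shut). A call has 1 to 8 rows; each row is the pose to reach, as a shift and turn from the pose commanded when the call began, along the tool's axes at that moment; what a row does not reach only later rows make up. A row lasts 1/10 s, in which the tool goes at most 50 mm and 8.59 degrees, less where a joint would pass 70% of its speed; a pose out of reach is approached as far as the arm can. A call with a gripper value outside its range is refused whole. The fingers move at their own pace and stop on an object; the grip force is fixed at half the most. Time passes only in rows, so rows that repeat a pose let the fingers close. It gives the time, the measured TCP pose, the force, the opening and the grip force at its end, in the units of the state.
- robot.get_obs(): the state, without advancing time (a new reading comes with each control period).
- robot.snapshot(name): name is "scene" or "top"; returns a dict with "image" (480x640x3 uint8, red, green, blue), "depth" (480x640 float32, m along the optical axis (not along the pixel's ray), 0 where there is no reading), "fov_y" (degrees; the focal length in pixels is half the picture's height over the tangent of half this angle, whatever the lens; pixels are square), "cx", "cy" (the principal point, pixels), "origin" and "orientation" of the camera in the world. Camera axes: x right, y up, looking along -z (the intrinsics and any distortion apply to the point x, -y, -z); pixel columns grow to the right and rows downward; lengths in m; the calibration is good to about 2 mm. A picture is of the moment at which its call begins.
- robot.close_job(): hands the job in; it is judged then, once.
The state is a dict: "time": time; "joint_positions": joint angles; "qvel": joint speeds; "joint_torque": joint torques, N m; "tool_pos": TCP position; "ee_rot": TCP orientation; "wrist_force": force on the tool from outside, world axes, zero at the start; "wrist_torque": the same for the moment, N m; "width": finger opening in m; "finger_force": force on a finger pad.
Only numpy, scipy, OpenCV 4.12 (cv2) and the standard library are available. Lean on these libraries where they do the work, as an engineer would, in place of code of your own. Each camera call takes 0.05 s, during which the arm holds its last target. There are 200 camera calls.

## Task

Take the clip-on cover with the louvre slots off the air-filter housing: squeeze its two upright snap tabs together, lift it straight off, and set it down in the shallow metal tray, lying flat the same way up as it was. Put it down rather than dropping it, and let go of it; the shorter box beside it with the plain cover is not the one to open.

Things in the scene. Friction and masses are not known exactly. Their poses are not given: they have to be found in the camera images.
- louvred_cover: loose white cover clipped on the fixed grey filter housing (140 x 100 x 70 mm): plate 136 x 96 x 5 mm, 0.14 kg, dark louvre slots at both ends, two black upright snap tabs mid-plate. Origin: midway between the tabs, half-way up, 15 mm over the plate's top; 90 mm over the table when clipped on. x along the plate, y towards the left tab, z up. Two feet under the plate reach 35 mm below the origin
- tab_left (a joint): left snap tab (cover's +y side): how far it is squeezed inward, m: 0 free, 0.013 at its stop; its spring pushes out with 2 to 6 N. An upright plate 26 mm wide along x, 5 mm thick, 30 mm tall above the cover's plate, its outer face 29 mm from the origin: 58 mm over both tabs, 32 mm fully squeezed, when the cover can be carried by them
- tab_right (a joint): right snap tab (cover's -y side), the mirror image. Barbs under both tabs hook 4 mm behind the housing's slot: the cover lifts straight off only while both are squeezed in by more than 6 mm each. The lookalike box nearby is only 100 mm long and has a plain cover without louvres, with the same tabs
- tray: shallow open aluminium tray, 208 x 178 mm outside, 16 mm high, walls and floor 4 mm thick, fixed and empty. Origin: centre of its underside, on the table; x along its long side, z up. When the cover stands in it the cover's origin is 39 mm over the table, its plate just above the tray's rim
Not all that is in view belongs to the job. Leave any red or turquoise look-alike of the louvred_cover alone.

How it is judged:
By the outcome, as a careful person would: the job done as asked, in the order asked, and still so for the second after the job is handed in, with the robot touching nothing.
It also fails if it takes over 42 s, if anything falls off the work surface, if the arm or the gripper's body presses on something with over 40 N, if the wrist force passes 120 N, or if a joint passes its speed limit or range.

## Working session

There is one attempt and no reset: what is moved stays moved. The work goes in short steps, Python scripts to look and compute and a tool call to move; the robot and the scene stay as the last step left them, time stands still between calls to the robot, and variables do not carry over. Pictures are saved under pics/ and viewed, at most 10 in all, crops included, and the job is handed in when it is done.

Besides the shell and the picture viewer there is one more tool, called after "Emit:" as a command line: name --argument value ..., lists and objects as JSON in quotes. move_arm: Moves the arm, as the interface text tells. Its arguments: {"type":"object","properties":{"deltas":{"type":"array","items":{"type":"number"}}},"required":["deltas"]}

```bash
mkdir -p pics
cat > h.py <<'E'
import numpy as np, cv2
from scipy.spatial.transform import Rotation as R
from bench import robot
def snap(n, f):
    s=robot.snapshot(n); cv2.imwrite(f"pics/{f}.png", s["image"][:,:,::-1]); np.save(f"{f}.npy", s, allow_pickle=True); return s
def rot(o):
    o=np.array(o); return o if o.shape==(3,3) else (R.from_euler('xyz',o).as_matrix() if o.size==3 else R.from_quat(o).as_matrix())
def cloud(s):
    d=s["depth"]; f=240/np.tan(np.radians(s["fov_y"])/2)
    v,u=np.mgrid[:480,:640]
    p=np.stack([(u-s["cx"])/f*d, -(v-s["cy"])/f*d, -d],-1)
    return p@rot(s["orientation"]).T+np.array(s["origin"])
E
python3 - <<'E'
from h import *
for n in("top","scene"):
    s=snap(n,n+"0"); print({k:v for k,v in s.items() if k not in("image","depth")})
    np.save(n+"c.npy",cloud(s))
print(robot.get_obs())
E
```

```text
{'fov_y': 48.555785027359335, 'cx': 327.3940122465601, 'cy': 241.5049800434477, 'origin': array([0.16916965, 0.09830954, 1.46282086]), 'orientation': array([ 0.19894983, -0.00509758, -1.56736957])}
{'fov_y': 48.75637513543871, 'cx': 318.2299038248093, 'cy': 240.4876558058232, 'origin': array([ 1.30472624, -0.2321238 ,  1.05243015]), 'orientation': array([0.74936907, 0.01635772, 1.20443684])}
{'time': 0.1, 'joint_positions': array([-1.39208196e+00,  8.78633463e-02,  1.37205173e+00,  2.11391051e-05,
        1.68361437e+00, -1.03099178e-01]), 'qvel': array([-1.53678764e-04, -2.69005408e-03, -4.04909598e-03, -1.85884082e-03,
        2.62635007e-05, -1.27505751e-03]), 'joint_torque': array([ 9.26579669e-04, -3.41251338e+01, -3.03302658e+01,  7.18972413e-02,
        3.04562459e-02, -1.01712499e-04]), 'tool_pos': array([ 0.15287089, -0.52782602,  0.204457  ]), 'ee_rot': array([-3.13966831e+00, -2.20225450e-04,  2.81815689e-01]), 'wrist_force': array([ 0.79055276,  1.40817007, -0.60174107]), 'wrist_torque': array([-0.03092949,  0.04488906, -0.00886367]), 'finger_force': 0.0, 'width': 0.09346243902972294}
```

View pics/top0.png

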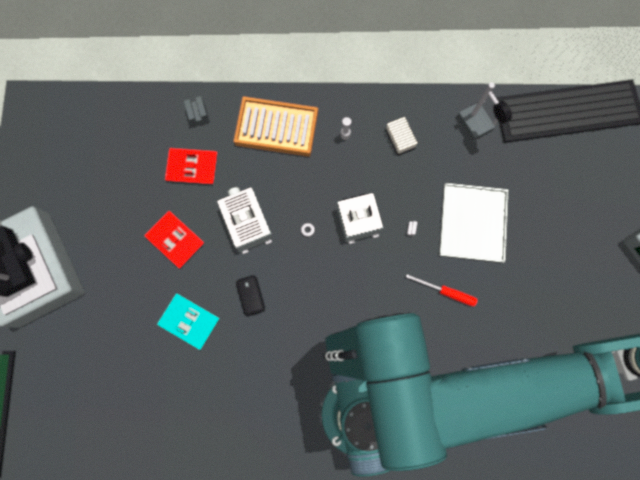

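View pics/scene0.png

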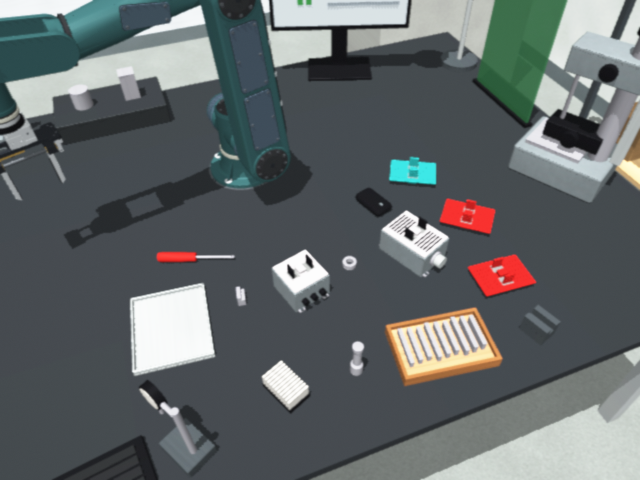

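Top view: candidates are the white louvred box (244,218), the shorter plain white box (360,217), red covers (190,167) and (174,239), and a turquoise cover (188,321). The white one at (244,218), which is (414,242) in the scene view, has slots at both ends and is the longer box, so it fits. The tray is at (474,222). I'll confirm with a crop and measure.

Run:
```python
from h import *
a=cv2.imread("pics/top0.png")[170:270,200:400]; b=cv2.imread("pics/scene0.png")[195:315,260:460]
cv2.imwrite("pics/crop1.png",np.vstack([cv2.resize(a,(560,280),interpolation=2),cv2.resize(b,(533,320),interpolation=2).copy() if 0 else cv2.resize(b,(560,316),interpolation=2)]))
def rect(P,lab):
    r=cv2.minAreaRect(P[:,:2].astype(np.float32)*1000)
    print(lab,len(P),"c",np.round(r[0],1),"size",np.round(r[1],1),"ang",round(r[2],2),"zmed",np.round(np.median(P[:,2])*1000,1),"mean",np.round(P.mean(0)*1000,1))
for n,bx,tb in(("top",(175,260,205,285),(175,270,430,520)),("scene",(195,285,370,460),(275,380,120,225))):
    c=np.load(n+"c.npy"); im=cv2.imread(f"pics/{n}0.png").astype(int)
    q=c[bx[0]:bx[1],bx[2]:bx[3]].reshape(-1,3)
    rect(q[(q[:,2]>.069)&(q[:,2]<.082)],n+" plate")
    t=q[(q[:,2]>.095)&(q[:,2]<.12)]; rect(t,n+" tabs")
    lab=cv2.kmeans(t[:,:2].astype(np.float32),2,None,(3,50,1e-6),5,0)[2] if 0 else cv2.kmeans(t[:,:2].astype(np.float32),2,None,(3,50,1e-6),5,cv2.KMEANS_PP_CENTERS)[1].ravel()
    for k in(0,1): rect(t[lab==k],"  tab")
    q=c[tb[0]:tb[1],tb[2]:tb[3]].reshape(-1,3); g=im[tb[0]:tb[1],tb[2]:tb[3]].reshape(-1,3).min(1)>120
    rect(q[g&(abs(q[:,2])<.03)],n+" tray")
c=np.load("topc.npy")
for p in((430,190),(150,340)): print("table",p,c[p[1],p[0]] if 0 else c[p])
# heights along path between
for p in((217,360),(190,235),(122,346),(228,412),(290,440)): print(p,np.round(c[p],3))
```

```text
top plate 1677 c [515.5 318. ] size [141.9  99.6] ang 23.35 zmed 75.3 mean [514.3 317.5  75.4]
top tabs 46 c [516.2 318.4] size [26.  59.8] ang 23.3 zmed 104.5 mean [515.4 318.9 104.2]
  tab 24 c [505.5 343. ] size [25.9  6. ] ang 25.57 zmed 104.7 mean [505.3 342.5 104.1]
  tab 22 c [526.6 293.3] size [25.3  5.4] ang 23.74 zmed 104.4 mean [526.5 293.2 104.4]
top tray 4819 c [ 524.2 -323.6] size [188.4 219.4] ang 84.13 zmed 4.0 mean [ 521.1 -322.2    4.6]
scene plate 1393 c [517.8 315.5] size [141.8 103.1] ang 23.73 zmed 75.1 mean [522.5 314.4  74.9]
scene tabs 80 c [516.8 314.8] size [28.2 60.5] ang 23.69 zmed 102.4 mean [518.3 315.1 102.1]
  tab 42 c [526.6 292.3] size [28.8  9.2] ang 18.91 zmed 102.3 mean [527.9 292.  101.9]
  tab 38 c [507.2 339.7] size [25.9  7.2] ang 23.98 zmed 102.4 mean [507.6 340.6 102.3]
scene tray 6150 c [ 511.5 -323. ] size [184.8 230.4] ang 83.97 zmed 4.4 mean [ 521.3 -324.1    5.3]
table (430, 190) [-0.03967819  0.44850355  0.00346463]
table (150, 340) [7.35360687e-01 5.61758149e-02 4.15770774e-04]
(217, 360) [0.512 0.006 0.093]
(190, 235) [0.599 0.348 0.047]
(122, 346) [0.778 0.043 0.1  ]
(228, 412) [ 0.498 -0.142  0.029]
(290, 440) [ 0.328 -0.216  0.014]
```

View pics/crop1.png

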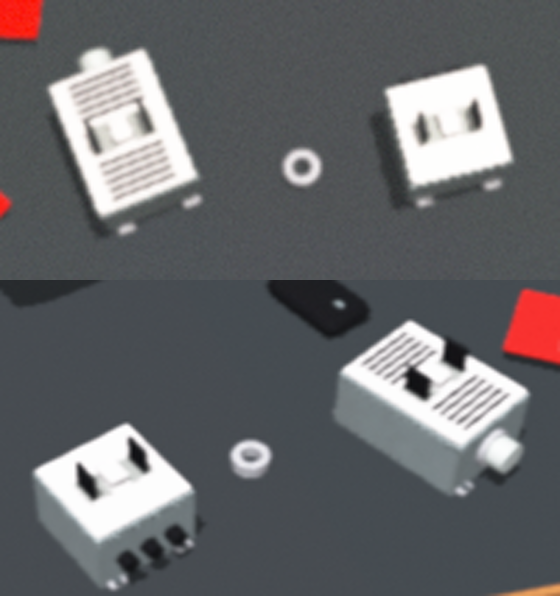

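The crop confirms it: the box at top (244,218) has louvres at both ends and two black tabs. The box at (360,217) is shorter and plain. The cover is at about (0.516, 0.317) with its x axis at 23.4°. The tray centre is at about (0.521, -0.323) with its long side at -6°. I'll move above the cover first.

Emit:
move_arm --deltas '[0,0,-0.02,3,-3.6,0,-1,0,0,-0.04,6,-7.2,0,-1,0,0,-0.06,9,-10.9,0,-1,0,0,-0.08,12,-14.5,0,-1,0,0,-0.1,15,-18.2,0,-1,0,0,-0.126,18,-21.8,0,-1,0,0,-0.126,21,-25.5,0,-1,0,0,-0.126,24,-29.2,0,-1]'

```text
time: 0.9
tool_pos: [0.3023, -0.1792, 0.2051]
ee_rot: [3.142, -0.0, 0.407]
wrist_force: [0.6, -0.3, 0.4]
width: 0.0934
finger_force: 0.0
```

```bash
cat >> h.py <<'E'
def to(p,yaw,pos=None,rpy=None):
    o=robot.get_obs(); pos=o["tool_pos"] if pos is None else pos; M=rot(o["ee_rot"] if rpy is None else rpy)
    T=R.from_euler('xyz',[np.pi,0,yaw]).as_matrix()
    print("t",round(o["time"],2),"pos",np.round(o["tool_pos"],4),"rpy",np.round(o["ee_rot"],4),"w",round(o["width"],4),"F",np.round(o["wrist_force"],1),"ff",round(o["finger_force"],1))
    print("turn",np.round(R.from_matrix(M.T@T).as_rotvec(),4),"shift cm",np.round(M.T@(np.array(p)-pos)*100,2))
E
python3 -c "
from h import *
to([.5165,.317,.16],.408)"
```

```text
t 0.9 pos [ 0.3023 -0.1792  0.2051] rpy [ 3.1416e+00 -2.0000e-04  4.0690e-01] w 0.0934 F [ 0.6 -0.3  0.4] ff 0.0
turn [ 0.     -0.0002 -0.0011] shift cm [ 39.31 -37.09   4.52]
```

Emit:
move_arm --deltas '[0,0,0,3.4,-3.2,0,-1,0,0,0,6.8,-6.4,0,-1,0,0,0,10.2,-9.6,0,-1,0,0,0,13.6,-12.8,0,-1,0,0,0,17,-16,0,-1,0,0,0,20.4,-19.2,0,-1,0,0,0,23.8,-22.4,0,-1,0,0,0,27.2,-25.6,0,-1]'

```text
time: 1.7
tool_pos: [0.4505, 0.1638, 0.205]
ee_rot: [3.141, 0.001, 0.409]
wrist_force: [0.8, -0.9, -0.0]
width: 0.0942
finger_force: 0.0
```

Emit:
move_arm --deltas '[0,0,0,3,-2.8,0,-1,0,0,0,6,-5.6,0,-1,0,0,0,8.5,-8,1,-1,0,0,0,10.5,-10,2.5,-1,0,0,0,11.7,-11.1,4,-1,0,0,0,12.1,-11.5,5.5,-1,0,0,0,12.1,-11.5,6,-1,0,0,0,12.1,-11.5,6,-1]'

```text
time: 2.5
tool_pos: [0.515, 0.3142, 0.144]
ee_rot: [3.141, 0.003, 0.407]
wrist_force: [0.3, -0.6, -0.3]
width: 0.0942
finger_force: 0.0
```

```bash
python3 -c "
from h import *
to([.5165,.317,.08],.408)
s=snap('scene','scene1');cv2.imwrite('pics/crop2.png',cv2.resize(s['image'][120:300,330:530,::-1],(600,540),interpolation=2))"
```

```text
t 2.5 pos [0.515  0.3142 0.144 ] rpy [3.141  0.0033 0.4072] w 0.0942 F [ 0.3 -0.6 -0.3] ff 0.0
turn [ 0.0006  0.0033 -0.0008] shift cm [ 0.27 -0.2   6.4 ]
```

View pics/crop2.png

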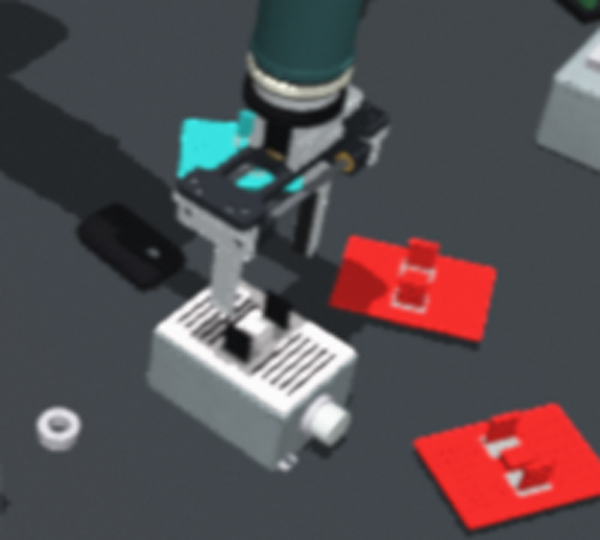

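The crop shows the open fingers above the cover, straddling its two tabs at about (238,340) and (278,308). I'll descend, then squeeze.

Emit:
move_arm --deltas '[0,0.001,0,0.3,-0.2,1,-1,0,0.001,0,0.3,-0.2,2.2,-1,0,0.001,0,0.3,-0.2,3.4,-1,0,0.001,0,0.3,-0.2,4.5,-1,0,0.001,0,0.3,-0.2,5.3,-1,0,0.001,0,0.3,-0.2,5.9,-1,0,0.001,0,0.3,-0.2,6.3,-1,0,0.001,0,0.3,-0.2,6.3,-1]'

```text
time: 3.35
tool_pos: [0.5176, 0.3182, 0.0818]
ee_rot: [3.141, -0.0, 0.408]
wrist_force: [-0.6, -0.1, -0.1]
width: 0.094
finger_force: 0.0
```

```bash
python3 -c "
from h import *
to([.5165,.317,.08],.408)"
```

```text
t 3.35 pos [0.5176 0.3182 0.0818] rpy [ 3.1414 -0.      0.4078] w 0.094 F [-0.6 -0.1 -0.1] ff 0.0
turn [ 0.0002 -0.     -0.0002] shift cm [-0.15  0.07  0.18]
```

Emit:
move_arm --deltas '[0,0,0,-0.1,0.1,0.1,0,0,0,0,-0.1,0.1,0.1,0.2,0,0,0,-0.1,0.1,0.1,0.5,0,0,0,-0.1,0.1,0.1,1,0,0,0,-0.1,0.1,0.1,1,0,0,0,-0.1,0.1,0.1,1,0,0,0,-0.1,0.1,0.1,1,0,0,0,-0.1,0.1,0.1,1]'

```text
time: 4.15
tool_pos: [0.5175, 0.3171, 0.0817]
ee_rot: [3.142, -0.001, 0.408]
wrist_force: [0.5, -0.4, -0.3]
width: 0.0335
finger_force: 5.5
```

```bash
python3 -c "
from h import *
to([.5165,.317,.08],.408)"
```

```text
t 4.15 pos [0.5175 0.3171 0.0817] rpy [ 3.1415e+00 -1.4000e-03  4.0780e-01] w 0.0335 F [ 0.5 -0.4 -0.3] ff 5.5
turn [ 0.0001 -0.0014 -0.0002] shift cm [-0.1  -0.03  0.17]
```

Nearly closed; wait for full grip force.

Emit:
move_arm --deltas '[0,0,0,0,0,0,1,0,0,0,0,0,0,1,0,0,0,0,0,0,1,0,0,0,0,0,0,1]'

```text
time: 4.55
tool_pos: [0.5175, 0.3171, 0.0817]
ee_rot: [3.142, -0.002, 0.408]
wrist_force: [0.4, -0.4, 2.1]
width: 0.0311
finger_force: 30.0
```

Emit:
move_arm --deltas '[0,0,0,0,0,-0.3,1,0,0,0,0,0,-0.8,1,0,0,0,0,0,-1.5,1,0,0,0,0,0,-2.3,1,0,0,0,0,0,-3.2,1,0,0,0,0,0,-4.2,1,0,0,0,0,0,-5.2,1,0,0,0,0,0,-6,1]'

```text
time: 5.35
tool_pos: [0.5176, 0.3172, 0.143]
ee_rot: [-3.142, -0.002, 0.408]
wrist_force: [-0.4, 0.0, -1.3]
width: 0.031
finger_force: 30.0
```

```bash
python3 -c "
from h import *
to([.521,-.323,.2],-.105)
s=snap('scene','scene2');cv2.imwrite('pics/crop3.png',cv2.resize(s['image'][120:300,330:530,::-1],(600,540),interpolation=2))"
```

```text
t 5.35 pos [0.5176 0.3172 0.143 ] rpy [-3.1416e+00 -2.4000e-03  4.0780e-01] w 0.031 F [-0.4  0.  -1.3] ff 30.0
turn [-0.0006 -0.0024  0.5128] shift cm [-25.07  58.9   -5.77]
```

View pics/crop3.png

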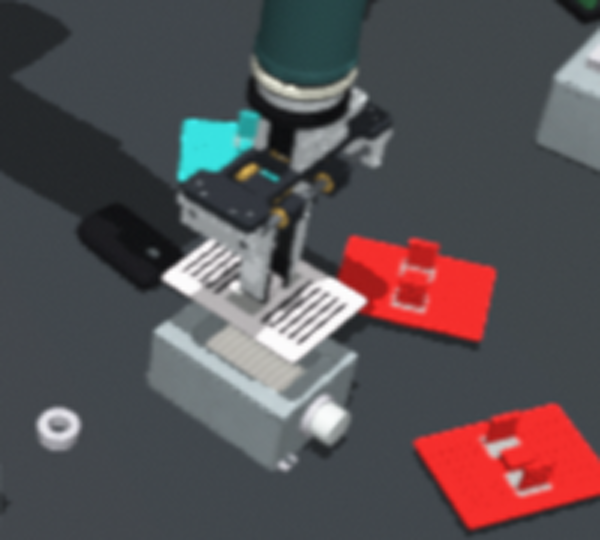

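The cover came off level and is held by its tabs, with the open housing below it. I'll carry it over to the tray.

Emit:
move_arm --deltas '[0,0,0,0,0,-0.8,1,0,0,0,-0.1,0.3,-1.8,1,0,0,0,-0.4,0.9,-3,1,0,0,0,-0.9,2,-4.2,1,0,0,0,-1.6,3.7,-5.2,1,0,0,0,-2.5,6,-5.8,1,0,0,0,-3.7,8.7,-6,1,0,0,0,-5,11.7,-6,1]'

```text
time: 6.2
tool_pos: [0.5179, 0.1877, 0.2029]
ee_rot: [3.141, -0.003, 0.408]
wrist_force: [-0.4, -0.5, -1.2]
width: 0.031
finger_force: 30.0
```

Emit:
move_arm --deltas '[0,0,0.03,-1.4,3.2,0,1,0,0,0.09,-2.8,6.4,0,1,0,0,0.16,-4.2,9.6,0,1,0,0,0.23,-5.6,12.8,0,1,0,0,0.3,-7,16,0,1,0,0,0.37,-8.4,19.2,0,1,0,0,0.44,-9.8,22.4,0,1,0,0,0.48,-11.2,25.6,0,1]'

```text
time: 7.0
tool_pos: [0.5155, -0.0924, 0.2023]
ee_rot: [3.141, -0.002, -0.076]
wrist_force: [1.1, 0.5, -1.5]
width: 0.0312
finger_force: 30.0
```

```bash
python3 -c "
from h import *
to([.521,-.323,.2],-.105)"
```

```text
t 7.0 pos [ 0.5155 -0.0924  0.2023] rpy [ 3.1413e+00 -1.8000e-03 -7.5600e-02] w 0.0312 F [ 1.1  0.5 -1.5] ff 30.0
turn [ 0.0003 -0.0018  0.0294] shift cm [ 2.29 22.96  0.24]
```

Emit:
move_arm --deltas '[0,0,0.02,0.3,3.4,0,1,0,0,0.029,0.7,6.8,0,1,0,0,0.029,1,10.2,0,1,0,0,0.029,1.3,13.5,0,1,0,0,0.029,1.6,16.6,0,1,0,0,0.029,1.9,19.3,0,1,0,0,0.029,2.1,21.4,0,1,0,0,0.029,2.2,22.6,0,1]'

```text
time: 7.8
tool_pos: [0.5211, -0.319, 0.2015]
ee_rot: [-3.142, -0.001, -0.104]
wrist_force: [-0.4, 0.0, -1.9]
width: 0.0311
finger_force: 30.0
```

```bash
python3 -c "
from h import *
to([.521,-.323,.031],-.105)
s=snap('scene','scene3');cv2.imwrite('pics/crop4.png',cv2.resize(s['image'][160:400,80:280,::-1],(500,600),interpolation=2))"
```

```text
t 7.8 pos [ 0.5211 -0.319   0.2015] rpy [-3.1416e+00 -8.0000e-04 -1.0360e-01] w 0.0311 F [-0.4  0.  -1.9] ff 30.0
turn [-0.     -0.0008  0.0014] shift cm [ 0.02  0.4  17.05]
```

View pics/crop4.png

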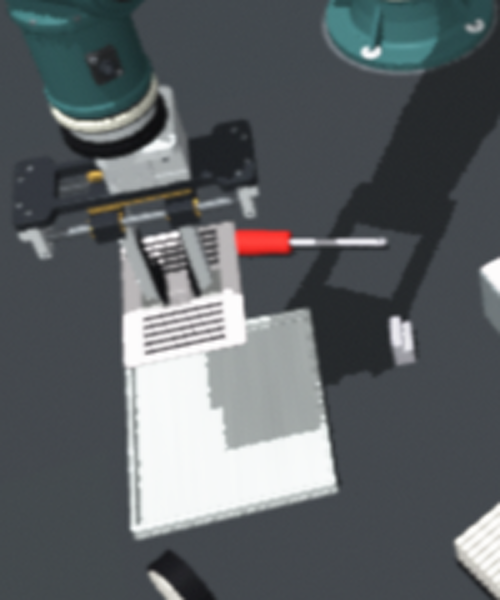

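The cover hangs level and aligned with the tray. I'll lower it.

Emit:
move_arm --deltas '[0,0,0,0,0.2,0.8,1,0,0,0,0,0.4,2.6,1,0,0,0,0,0.4,5.2,1,0,0,0,0,0.4,8,1,0,0,0,0,0.4,10.6,1,0,0,0,0,0.4,13,1,0,0,0,0,0.4,14.8,1,0,0,0,0,0.4,15.8,1]'

```text
time: 8.65
tool_pos: [0.5208, -0.3182, 0.0407]
ee_rot: [-3.139, 0.003, -0.099]
wrist_force: [-1.1, -0.2, -1.4]
width: 0.0313
finger_force: 30.0
```

Emit:
move_arm --deltas '[0,0,0,0,0,0,1,0,0,0,0,0,0.2,1,0,0,0,0,0,0.4,1,0,0,0,0,0,0.6,1,0,0,0,0,0,0.8,1,0,0,0,0,0,0.8,1]'

```text
time: 9.25
tool_pos: [0.5218, -0.3206, 0.0352]
ee_rot: [-3.141, -0.001, -0.101]
wrist_force: [0.2, -0.4, -1.6]
width: 0.0311
finger_force: 30.0
```

```bash
python3 -c "
from h import *
to([.521,-.323,.031],-.105)"
```

```text
t 9.25 pos [ 0.5218 -0.3206  0.0352] rpy [-3.1412e+00 -8.0000e-04 -1.0130e-01] w 0.0311 F [ 0.2 -0.4 -1.6] ff 30.0
turn [-0.0004 -0.0008  0.0037] shift cm [-0.05  0.24  0.42]
```

Emit:
move_arm --deltas '[0,0,0,0,0,0.1,1,0,0,0,0,0,0.2,1,0,0,0,0,0,0.3,1,0,0,0,0,0,0.3,1]'

```text
time: 9.65
tool_pos: [0.5217, -0.3205, 0.032]
ee_rot: [-3.141, -0.001, -0.101]
wrist_force: [0.0, -0.9, -1.7]
width: 0.0312
finger_force: 30.0
```

Emit:
move_arm --deltas '[0,0,0,0,0,0.1,1,0,0,0,0,0,0.1,1,0,0,0,0,0,0.1,1]'

```text
time: 9.95
tool_pos: [0.5218, -0.3206, 0.0312]
ee_rot: [-3.141, -0.001, -0.101]
wrist_force: [0.2, -0.2, -1.1]
width: 0.0314
finger_force: 30.0
```

Emit:
move_arm --deltas '[0,0,0,0,0,0.05,1,0,0,0,0,0,0.1,1,0,0,0,0,0,0.1,1]'

```text
time: 10.25
tool_pos: [0.522, -0.3206, 0.0307]
ee_rot: [-3.141, -0.001, -0.101]
wrist_force: [-0.9, -0.2, 0.9]
width: 0.0316
finger_force: 30.0
```

Contact: the weight has come off the wrist. I'll open gradually.

Emit:
move_arm --deltas '[0,0,0,0,0,0.03,0.3,0,0,0,0,0,0.03,0.1,0,0,0,0,0,0.03,-0.1,0,0,0,0,0,0.03,-0.3,0,0,0,0,0,0.03,-0.5,0,0,0,0,0,0.03,-0.8,0,0,0,0,0,0.03,-1,0,0,0,0,0,0.03,-1]'

```text
time: 11.05
tool_pos: [0.5218, -0.3204, 0.0294]
ee_rot: [-3.141, -0.0, -0.101]
wrist_force: [-0.1, 0.6, 0.1]
width: 0.0854
finger_force: 0.0
```

Emit:
move_arm --deltas '[0,0,0,0,0,0,-1,0,0,0,0,0,0,-1,0,0,0,0,0,0,-1]'

```text
time: 11.35
tool_pos: [0.5219, -0.3206, 0.0299]
ee_rot: [-3.141, -0.001, -0.101]
wrist_force: [0.2, -0.8, 0.0]
width: 0.094
finger_force: 0.0
```

Emit:
move_arm --deltas '[0,0,0,0,0,-0.5,-1,0,0,0,0,0,-1.5,-1,0,0,0,0,0,-3.5,-1,0,0,0,0,0,-6.5,-1,0,0,0,0,0,-10,-1,0,0,0,0,0,-13.5,-1,0,0,0,0,0,-16,-1,0,0,0,0,0,-17,-1]'

```text
time: 12.15
tool_pos: [0.523, -0.3216, 0.2051]
ee_rot: [3.138, -0.008, -0.101]
wrist_force: [0.1, 0.1, -0.0]
width: 0.0939
finger_force: 0.0
```

```bash
python3 -c "
from h import *
s=snap('scene','scene4');c=cloud(s)
cv2.imwrite('pics/crop5.png',cv2.resize(s['image'][160:400,80:280,::-1],(500,600),interpolation=2))
q=c[275:385,120:225].reshape(-1,3)
for lo,hi in((.018,.03),(.045,.065)):
    t=q[(q[:,2]>lo)&(q[:,2]<hi)]; r=cv2.minAreaRect(t[:,:2].astype(np.float32)*1000); print(r,np.median(t[:,2]),len(t))
p=q[(q[:,2]>.018)&(q[:,2]<.03)]; print(np.linalg.lstsq(np.c_[p[:,:2],np.ones(len(p))],p[:,2],rcond=None)[0])
"
```

```text
((522.3009643554688, -319.92578125), (176.10330200195312, 208.88641357421875), 84.0966796875) 0.024143970983267815 1917
((519.9619140625, -319.6826171875), (59.007564544677734, 29.515769958496094), 85.48822021484375) 0.051961185737897986 66
[-0.00333129  0.00093648  0.02606356]
```

View pics/crop5.png

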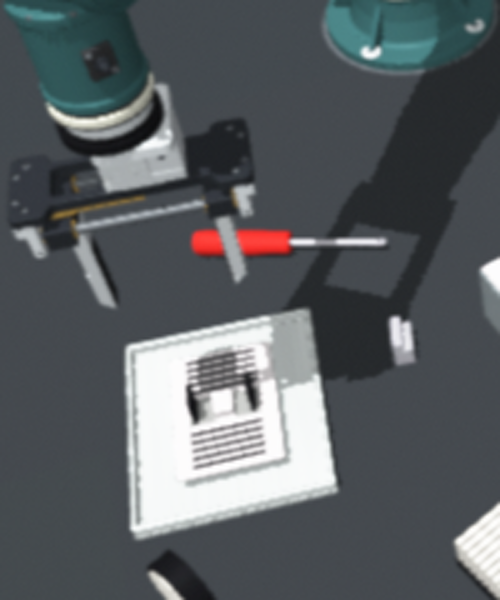

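The crop shows the cover lying flat in the tray, centred near (235,410), with its tabs up and sprung back to 58 mm. Its plate is level at z = 24 mm and the gripper is clear.

```bash
python3 -c "
from bench import robot
print(robot.close_job())"
```

```text
the job is handed in; nothing more can be done
None
```

The louvred cover is off its housing and lies flat, right way up and released, in the tray, with the gripper clear of it; I handed the job in at about 12 s of the 42 s allowed.

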